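Hold a wok-rack bracket against its panel for the fitter

ROBOT

A 7-joint arm with a two-finger parallel gripper is mounted at the origin on the work surface. World frame = base frame: x ahead of the robot, y to its left, z up, the work surface at z = 0. Lengths are in m, angles in rad, forces in N, time in s.
With the tool pointing down it reaches from about 0.4 to 0.875 m from the base axis. Payload 6.5 kg.
Tool frame: the origin (TCP) lies between the finger pads; the fingertips stand 14 mm ahead of it and the grasp point (between the pads) lies 5 mm behind it; z points along the fingers, y is the line along which they close (so a half turn about z gives the same grasp; the last joint's range is limited). The gripper opens to 85 mm and grips with 20 to 120 N. Pads are 22 mm wide; open, the fingers measure 114 mm over their backs; the gripper's body (76 mm by 85 mm) begins 54 mm behind the grasp point. The pads swing forward as they close: fully open they stand 13 mm farther back than shut.
Start: joints at [-1.412, 0.536, -0.004, 1.538, 0.003, 1.067, -0.071], TCP at [0.145, 0.634, 0.224] pointing down, gripper open.
Joint ranges: [-2.7, 2.7], [-0.37, 2.16], [-1.27, 1.26], [0.24, 2.4], [-1.31, 4.45], [0.19, 1.91], [-2.76, 2.76]. Speed limits (rad/s): [2.39, 2.39, 3.14, 3.14, 3.14, 3.14, 3.14].

INTERFACE

Orientations are given as [roll, pitch, yaw] about the fixed x, y, z axes, in that order (R = Rz(yaw) Ry(pitch) Rx(roll)).
In Python, from workcell import arm gives the robot as it stands.
- The arm moves only by the tool move_arm, never from a script. Its argument "targets" is a list of rows, each a list of 5 numbers: the shift along the world's x, y, z each as a share of 20 cm, from -1 to 1, then the turn about the world's z as a share of pi/2 rad, from -1 to 1, then the closure, from -1 (fully open) to 1 (shut). In form: [[tx, ty, tz, twist, gripper], ...]. A call has 1 to 5 rows; each row shifts and turns the commanded pose from where the row before left it; what a row does not reach is not made up. A row lasts 1/10 s, in which the tool goes at most 50 mm and 8.59 degrees, less where a joint would pass 70% of its speed; a pose out of reach is approached as far as the arm can. A call with a number of a shift or a turn outside -1 to 1 is refused whole. A call with a gripper value outside its range is refused whole. The fingers move at their own pace and stop on an object; the grip force is fixed at half the most. Time passes only in rows, so rows that do not move let the fingers close. It gives the time, the measured TCP pose, the force, the opening and the grip force at its end, in the units of the state.
- arm.state(): the state, without advancing time (a new reading comes with each control period).
- arm.snapshot(name): name is "side" or "top"; returns a dict with "image" (420x560x3 uint8, red, green, blue), "depth" (420x560 float32, m along the optical axis (not along the pixel's ray), 0 where there is no reading), "vfov" (degrees; the focal length in pixels is half the picture's height over the tangent of half this angle, whatever the lens; pixels are square), "cx", "cy" (the principal point, pixels), "world_from_camera" (4x4, takes a point from camera to world coordinates). Camera axes: x right, y up, looking along -z (the intrinsics and any distortion apply to the point x, -y, -z); pixel columns grow to the right and rows downward; lengths in m; the calibration is good to about 2 mm. A picture is of the moment at which its call begins.
- arm.sign_off(): hands the job in; it is judged then, once.
Trained networks look in a picture, given as the dict that the camera call returned (one of the last four; its "shot" number tells which), for a name from the list of things; names that differ only in an ending like _2 or _b are one class to them, and where a whole thing is asked for, a point or a joint stands for the part that bears it (a point fixed in the world has none). Each returns a list of dicts, best first, with "score" (0 to 1); they miss things now and then, are a little off and sometimes report something else, mostly with a low value. They report only what shows in the picture. A call takes as long as a camera call. They do not tell look-alikes from the thing itself.
- arm.find_in(picture, label): "centre" ([row, column] in pixels, amid what is visible of it).
- arm.regions_of(picture, label): "pixels" (420x560 bool, what is visible of it) and "centre" ([row, column] in pixels, amid what is visible of it).
The state is a dict: "clock": time; "qpos": joint angles; "joint_velocities": joint speeds; "joint_efforts": joint torques, N m; "tool_pos": TCP position; "orientation": TCP orientation; "wrist_force": force on the tool from outside, world axes, zero at the start; "torque": the same for the moment, N m; "opening": finger opening in m; "grasp_force": force on a finger pad.
Only numpy, scipy, OpenCV 4.12 (cv2) and the standard library are available. Lean on these libraries where they do the work, as an engineer would, in place of code of your own. Each camera call takes 0.05 s, during which the arm holds its last target. There are 200 camera calls.

TASK

Pick up the larger of the two brackets (the one with the upturned end), and press the flat face of its plate squarely against the sprung panel, between the two upright strips and level with them. Keep it pressed there with a steady push of about 12 newtons, never more than 25, and finish still gripping and pressing it, so that the fitter can screw it on from behind; do not put it down or let go. Leave everything else on the table where it is.

Things in the scene. Friction and masses are not known exactly. Their poses are not given: they have to be found in the camera images.
- bracket: large T-shaped aluminium bracket, 0.2-0.3 kg, standing on the table, plate facing roughly to the robot's right. Own +x points out of the plate's mating face, z up. Plate 64 wide (y), 76 high, 6 thick, mating face at x = +45 mm. An upright arm, 10 thick (y), 36 high, runs back from the plate's middle to x = -65, its last 10 mm upturned to 58 high. Origin on the underside, below point bracket_grip
- bracket_grip (a point): where to pinch the arm across its 10 mm thickness (bracket's y): 27 mm above the bracket's origin, 45 mm behind the mating face; the centre of mass is about 9 mm nearer the plate. A thin diagonal brace rises above the arm from 16 mm beyond this point to the plate
- bracket_face (a point): centre of the bracket's mating face: 45 mm in +x and 38 mm above the bracket's origin; axes as the bracket's
- panel: upright steel panel 210 wide, 6 thick, 12 to 125 mm above the table, on a fixed dark steel stand at the right of the table, facing left. +x points into the panel, the way to press (roughly world -y); y along it, z up. Origin at table height under the middle of its front face. It is sprung: it yields straight back 1 mm per newton, up to 30 mm, and the origin moves along. Posts behind it: 125 high
- panel_spot (a point): the mounting place: on the panel's front face, midway between the two upright dark locating strips (each 16 wide, 76 high, 8 mm proud of the face; 80 mm clear between them), at half their height, 78 mm above the table. Axes as the panel's; moves with the panel
- small_bracket: smaller T-shaped aluminium bracket without an upturned end: plate 42 wide, 50 high, arm 22 high, 75 mm long overall; origin on its underside
- bowl: round steel mixing bowl, 150 mm across, 65 high; origin under its middle
- screw_tray: shallow open steel tray 100 x 140 x 30 mm; origin under its middle
- screwdriver: the fitter's screwdriver, lying; about 200 mm long, under 35 high
- ladle: steel serving spoon, lying; about 200 mm long, under 40 high
- cup: small steel cup, 72 mm across, 60 high; origin under its middle
- squeeze_bottle: clear plastic bottle, 60 mm across, 170 high; origin under its middle
- sauce_pot: steel saucepot, 120 mm across, 80 high; origin under its middle
Things that resemble listed ones, but are neither listed nor needed, are in the scene too. Leave any green look-alike of the bracket alone.

How it is judged:
On the way, in this order (a step that is already met when the one before it is completed fails the run):
1. the large bracket is gripped and lifted clear of the table, not yet touching the panel (height (world z) of bracket above 0.015 m and contact force between bracket and the fingers above 2 N and contact force between bracket and panel below 0.1 N), for 0.2 s.
2. the bracket is pressed in place on the panel in the force band (x of bracket_face in the frame of panel_spot between -0.004 and 0.004 m and y of bracket_face in the frame of panel_spot between -0.012 and 0.012 m and z of bracket_face in the frame of panel_spot between -0.012 and 0.012 m and angle between the x axis of bracket and the x axis of panel, either way round below 0.07 rad and angle between bracket's own z axis and vertical below 0.08 rad and contact force between bracket and panel between 7 and 17 N and contact force between bracket and the fingers above 2 N), for 0.3 s.
At the end, for the whole second after the job is handed in: The large bracket, gripped, at rest and off the table, has its face flat on the panel (4 mm, 0.07 rad) between the strips, within 12 mm of the mounting place sideways and in height, upright within 0.08 rad, and presses the panel with 7 to 17 N through the last second (all of step 2 and height (world z) of bracket above 0.02 m and linear speed of bracket below 0.02 m/s and angular speed of bracket below 0.15 rad/s); the arm keeps its last pose, push and grip.
It fails at once if the bracket presses on the panel with more than 25 N (contact force between bracket and panel above 25 N).
It fails at once if another thing on the table is moved by more than 20 mm (distance of any of small_bracket, bowl, screw_tray, screwdriver, ladle, cup, squeeze_bottle, sauce_pot from where it was at the start of the episode above 0.02 m).
It also fails if it takes over 48 s, if anything falls off the work surface, if the arm or the gripper's body presses on something with over 40 N, if the wrist force passes 120 N, or if a joint passes its speed limit or range.

## Working session

There is one attempt and no reset: what is moved stays moved. The work goes in short steps, Python scripts to look and compute and a tool call to move; the robot and the scene stay as the last step left them, time stands still between calls to the robot, and variables do not carry over. Pictures are saved under pics/ and viewed, at most 10 in all, crops included, and the job is handed in when it is done.

Besides the shell and the picture viewer there is one more tool, called after "Request:" by a JSON object that holds its "method" and its "body", one argument or row to a line. move_arm: Moves the arm, as the interface text tells. Shift numbers are shares of 20 cm and turn numbers shares of pi/2 rad, none past 1 either way. Its arguments: {"type":"object","properties":{"targets":{"type":"array","items":{"type":"array","items":{"type":"number"}}}},"required":["targets"]}

```bash
mkdir -p pics
cat > h.py <<'E'
import numpy as np, cv2
from workcell import arm
def cloud(s):
    d=s["depth"]; h,w=d.shape; f=h/2/np.tan(np.radians(s["vfov"])/2)
    v,u=np.mgrid[:h,:w]
    p=np.stack([(u-s["cx"])/f*d,-(v-s["cy"])/f*d,-d],-1)
    T=s["world_from_camera"]; P=p@T[:3,:3].T+T[:3,3]; P[d==0]=np.nan
    return P
def save(s,n): cv2.imwrite(f"pics/{n}.png",s["image"][:,:,::-1])
E
python3 - <<'E'
from h import *
print(arm.state())
for n in("top","side"):
    s=arm.snapshot(n); save(s,n+"0"); np.savez(f"{n}0.npz",P=cloud(s),im=s["image"]); P=cloud(s)
    print(n,{k:v for k,v in s.items() if k not in("image","depth")})
    for l in("bracket","panel","small_bracket"):
        for r in arm.regions_of(s,l)[:4]:
            m=r["pixels"]; q=P[m]; print(l,round(r["score"],2),np.round(r["centre"]),m.sum(),np.round(np.nanmin(q,0),3),np.round(np.nanmedian(q,0),3),np.round(np.nanmax(q,0),3))
E
```

```text
{'clock': 0.0, 'qpos': array([-1.41219764,  0.53720136, -0.00444782,  1.53887904,  0.00262697,
        1.06734648, -0.07120724]), 'joint_velocities': array([-1.12696408e-03, -5.34035149e-04, -2.07282367e-05, -1.23172026e-03,
       -5.38475713e-04, -7.93668769e-04, -5.29606306e-04]), 'joint_efforts': array([-2.11384804e-04, -5.83415437e+01,  1.04807060e+00, -2.59099889e+01,
        1.21983635e-02,  1.00094444e-02,  1.27149977e-05]), 'tool_pos': array([0.14476535, 0.6329881 , 0.22338794]), 'orientation': array([-3.13977044e+00,  1.52639801e-04,  2.91687976e+00]), 'wrist_force': array([-0.17090322,  0.15482987,  0.17166973]), 'torque': array([-0.08154876, -0.02334051, -0.0446098 ]), 'grasp_force': 0.0, 'opening': 0.08518038617528897}
top {'vfov': 43.90322405086744, 'cx': 279.016401075215, 'cy': 203.26904780290542, 'world_from_camera': array([[ 0.00630982,  0.99291656, -0.11864605,  0.38511959],
       [-0.99994771,  0.00721985,  0.00724188, -0.03789054],
       [ 0.00804719,  0.11859416,  0.9929102 ,  1.62939696],
       [ 0.        ,  0.        ,  0.        ,  1.        ]]), 'shot': 1
[... 607 characters left out ...]
372, -0.07927957,  0.480323  ],
       [-0.10203495, -0.57885895,  0.80901866,  0.92314108],
       [ 0.00632539,  0.81286926,  0.58241185,  0.75065758],
       [ 0.        ,  0.        ,  0.        ,  1.        ]]), 'shot': 2}
bracket 0.72 [244. 359.] 782 [ 0.306 -0.075 -0.002] [0.361 0.049 0.036] [0.406 0.127 0.079]
bracket 0.62 [303. 267.] 1131 [ 0.519  0.219 -0.002] [0.563 0.25  0.035] [0.604 0.331 0.079]
bracket 0.33 [249. 206.] 2299 [ 0.663  0.002 -0.002] [0.744 0.09  0.038] [0.84  0.193 0.069]
panel 0.96 [173. 307.] 2292 [ 0.412 -0.241  0.011] [ 0.514 -0.222  0.074] [ 0.62  -0.203  0.127]
small_bracket 0.56 [240. 270.] 357 [ 0.566  0.022 -0.004] [0.588 0.04  0.023] [0.619 0.103 0.053]
```

View pics/top0.png

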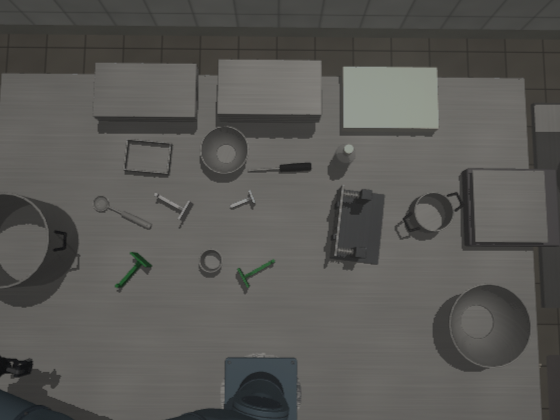

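View pics/side0.png

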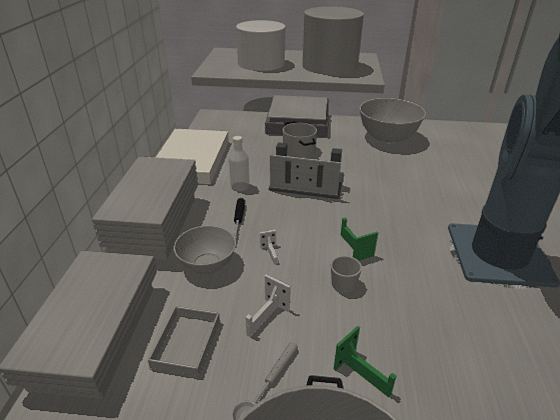

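The top view shows the silver large bracket at about (206,173), with its plate to the right at (210,185). The small bracket is at (202,245) and the panel at (222,340), and both green items are look-alikes. The side view agrees: bracket near (303,267), panel near (173,307).

```bash
cat > fit.py <<'E'
from h import *
from scipy.optimize import least_squares
# boxes: centre, half size in bracket frame (brace: sloping, left out; soft loss copes)
B=[((.042,0,.038),(.003,.032,.038)),((-.013,0,.018),(.052,.005,.018)),((-.060,0,.029),(.005,.005,.029))]
def sd(p):
    r=[]
    for c,h in B:
        q=np.abs(p-np.array(c))-np.array(h)
        r.append(np.linalg.norm(np.maximum(q,0),axis=1)+np.minimum(q.max(1),0))
    return np.min(r,0)
def loc(t,Q):
    x,y,a,z=t; c,s=np.cos(a),np.sin(a); d=Q-[x,y,z]
    return np.stack([c*d[:,0]+s*d[:,1],-s*d[:,0]+c*d[:,1],d[:,2]],1)
def fitb(Q,t0):
    best=None
    for da in(-.5,-.25,0,.25,.5):
        r=least_squares(lambda t:sd(loc(t,Q)),np.array(t0)+[0,0,da,0],loss="soft_l1",f_scale=.002)
        if best is None or r.cost<best.cost: best=r
    return best
def crop(P,lo,hi):
    Q=P.reshape(-1,3); return Q[((Q>lo)&(Q<hi)).all(1)]
def panel(P,c=(.516,-.22)):
    Q=crop(P,[c[0]-.115,c[1]-.05,.03],[c[0]+.115,c[1]+.05,.12])
    for th in(.02,.006,.003,.003):
        A=np.c_[Q[:,0],np.ones(len(Q))]; k,b=np.linalg.lstsq(A,Q[:,1],rcond=None)[0]
        Q=Q[np.abs(Q[:,1]-k*Q[:,0]-b)<th]
    return k,b,Q
E
python3 - <<'E'
from fit import *
for n in("top","side"):
    P=np.load(n+"0.npz")["P"]
    Q=crop(P,[.505,.205,.01],[.615,.335,.09]); r=fitb(Q,[.56,.26,-1.9,0]) if n=="x" else None
    for a in(-1.57,-1.2,-1.9):
        r=fitb(Q,[.56,.26,a,0]); print(n,len(Q),np.round(r.x,4),r.cost/len(Q)*1e6,np.abs(r.fun).mean())
P=np.load("side0.npz")["P"]; Q=crop(P,[.39,-.26,.005],[.64,-.19,.135])
k,b,F=panel(P); print("plane",k,b,len(F),F.min(0),F.max(0))
# strips: points proud of a robust plane
d=(Q[:,1]-k*Q[:,0]-b)/np.hypot(1,k)
print(np.histogram(d,np.arange(-.02,.021,.002)))
u=(Q[:,0]+k*Q[:,1])/np.hypot(1,k)
m=(d>.004)&(d<.012)&(Q[:,2]>.045)&(Q[:,2]<.11)
print(np.histogram(u[m],np.arange(.38,.64,.005)))
m2=abs(d)<.004; print("face extents u",u[m2].min(),u[m2].max(),Q[m2][:,2].min(),Q[m2][:,2].max())
E
python3 - <<'E'
import cv2
a=cv2.imread("pics/side0.png"); cv2.imwrite("pics/c1.png",cv2.resize(a[130:350,200:400],None,fx=2.7,fy=2.7,interpolation=2))
E
```

```text
top 241 [ 0.5687  0.2733 -2.0579  0.0116] 1.7760628239217406 0.0017267703640779389
top 241 [ 0.5687  0.2733 -2.0579  0.0116] 1.7760628233156448 0.0017267704175037955
top 241 [ 0.5687  0.2733 -2.0579  0.0116] 1.7760628232030005 0.0017267703604503214
side 1027 [ 5.6920e-01  2.7130e-01 -2.0662e+00  1.4000e-03] 0.9155356481581898 0.0010671542890602925
side 1027 [ 0.5694  0.2713 -2.0645  0.0114] 0.9175372719446604 0.0011267611833694958
side 1027 [ 5.6920e-01  2.7130e-01 -2.0662e+00  1.4000e-03] 0.9155356481580529 0.0010671542777065622
plane -0.11533576016942948 -0.1631119489404872 1230 [ 0.41266305 -0.23697536  0.03019581] [ 0.62013902 -0.20818177  0.1199693 ]
(array([  1,   1,   0,   1,   1,   6,  22, 128, 404, 703, 615, 291, 116,
       102,  60,  29,   4,   1,   0,   0]), array([-2.00000000e-02, -1.80000000e-02, -1.60000000e-02, -1.40000000e-02,
       -1.20000000e-02, -1.00000000e-02, -8.00000000e-03, -6.00000000e-03,
       -4.00000000e-03, -2.00000000e-03, -1.73472348e-17,  2.00000000e-03,
        4.00000000e-03,  6.00000000e-03,  8.00000000e-03,  1.00000000e-02,
        1.20000000e-02,  1.40000000e-02,  1.60000000e-02,  1.80000000e-02,
        2.00000000e-02]))
(array([ 0,  0,  0,  0,  0,  0,  0,  0,  0,  0,  0,  1,  2,  1,  1,  1,  2,
        0,  3,  3, 11, 26, 31, 23,  2,  1,  2,  1,  1,  0,  1,  1,  0,  0,
        1,  1,  2,  2,  4, 15, 22, 33, 29,  3,  0,  1,  0,  2,  0,  2,  0]), array([0.38 , 0.385, 0.39 , 0.395, 0.4  , 0.405, 0.41 , 0.415, 0.42 ,
       0.425, 0.43 , 0.435, 0.44 , 0.445, 0.45 , 0.455, 0.46 , 0.465,
       0.47 , 0.475, 0.48 , 0.485, 0.49 , 0.495, 0.5  , 0.505, 0.51 ,
       0.515, 0.52 , 0.525, 0.53 , 0.535, 0.54 , 0.545, 0.55 , 0.555,
       0.56 , 0.565, 0.57 , 0.575, 0.58 , 0.585, 0.59 , 0.595, 0.6  ,
       0.605, 0.61 , 0.615, 0.62 , 0.625, 0.63 , 0.635]))
face extents u 0.4314447185967284 0.6467263080136976 0.005142180103256733 0.1274061600832166
```

View pics/c1.png

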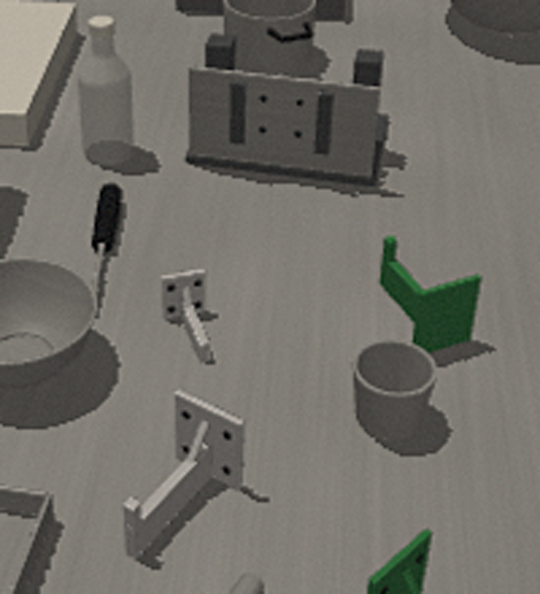

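The crop shows the silver bracket with its upturned end near (135,520) and plate at (205,440). The panel's strips are near (237,112) and (325,122), evenly placed. Next I refine the panel plane and check the clearance to the pot.

```bash
cat >> fit.py <<'E'
def spot(P,c0=.5405):
    Q=crop(P,[.39,-.30,.02],[.64,-.185,.122]); k,b=-.115,-.163
    for i in range(6):
        n=np.hypot(1,k); d=(Q[:,1]-k*Q[:,0]-b)/n; u=(Q[:,0]+k*Q[:,1])/n
        st=(abs(abs(u-c0)-.048)<.014)&(Q[:,2]>.035)
        m=(~st)&(abs(d)<(.025 if i<1 else .006))&(abs(u-c0)<.1)
        k,b=np.polyfit(Q[m][:,0],Q[m][:,1],1)
        s=(d>.0045)&(d<.012)&(Q[:,2]>.045)&(Q[:,2]<.11)
        L=np.median(u[s&(abs(u-c0+.048)<.013)]);R=np.median(u[s&(abs(u-c0-.048)<.013)]); c0=(L+R)/2
    n=np.hypot(1,k); x=(c0*n-k*b)/(1+k*k)
    return dict(k=k,yaw=-np.pi/2+np.arctan(k),x=x,y=k*x+b,L=L,R=R,n=m.sum(),std=d[m].std())
E
python3 - <<'E'
from fit import *
for n in("side","top"):
    P=np.load(n+"0.npz")["P"]
    try: print(n,spot(P))
    except Exception as e: print(n,e)
P=np.load("top0.npz")["P"]
print("pot",crop(P,[.25,.45,.03],[.65,.9,.9])[:,2].max(), [ (y,crop(P,[.3,y,.09],[.65,y+.03,.9])[:,2].max(initial=0)) for y in np.arange(.3,.7,.03)])
print("table z",np.nanmedian(crop(P,[.6,.3,-.02],[.63,.34,.02]),0), np.nanmedian(crop(np.load("side0.npz")["P"],[.6,.3,-.02],[.63,.34,.02]),0))
E
```

```text
side {'k': np.float64(-0.1145332820823734), 'yaw': np.float64(-1.6848327030563817), 'x': np.float64(0.516669436753418), 'y': np.float64(-0.22300829081364998), 'L': np.float64(0.4911021053201462), 'R': np.float64(0.5862770731567128), 'n': np.int64(1449), 'std': np.float64(0.0022378755828625055)}
top {'k': np.float64(-0.1157127491832913), 'yaw': np.float64(-1.685996742653265), 'x': np.float64(0.5161496346259046), 'y': np.float64(-0.22170320518968184), 'L': np.float64(0.48989970665967325), 'R': np.float64(0.586524937707982), 'n': np.int64(201), 'std': np.float64(0.0014469350191500115)}
pot 0.22799143666551758 [(np.float64(0.3), np.float64(0.0)), (np.float64(0.32999999999999996), np.float64(0.0)), (np.float64(0.35999999999999993), np.float64(0.0)), (np.float64(0.3899999999999999), np.float64(0.0)), (np.float64(0.4199999999999999), np.float64(0.0)), (np.float64(0.44999999999999984), np.float64(0.0)), (np.float64(0.4799999999999998), np.float64(0.0)), (np.float64(0.5099999999999998), np.float64(0.19603271448194537)), (np.float64(0.5399999999999998), np.float64(0.22080802326090843)), (np.float64(0.5699999999999997), np.float64(0.2277393313315239)), (np.float64(0.5999999999999996), np.float64(0.2246395628670772)), (np.float64(0.6299999999999997), np.float64(0.22799143666551758)), (np.float64(0.6599999999999997), np.float64(0.22693242094528543)), (np.float64(0.6899999999999996), np.float64(0.2264583878269848))]
table z [ 0.61648016  0.31762782 -0.00071765] [6.16460615e-01 3.22812784e-01 5.73005712e-04]
```

Request:
{"method": "move_arm", "body": {
  "targets": [
    [0, -0.25, 0.25, -0.095, -1],
    [0.1, -0.22, 0.1, -0.095, -1],
    [0.1, -0.22, 0, -0.095, -1],
    [0.15, -0.2, 0, -0.095, -1],
    [0.15, -0.2, 0, -0.095, -1]
  ]
}}

```text
clock: 0.9
tool_pos: [0.2446, 0.4306, 0.2792]
orientation: [3.141, -0.001, 2.165]
wrist_force: [0.6, 0.1, 0.0]
opening: 0.0853
grasp_force: 0.0
```

Request:
{"method": "move_arm", "body": {
  "targets": [
    [0.2, -0.09, -0.03, -0.087, -1],
    [0.2, -0.09, -0.03, -0.087, -1],
    [0.2, -0.09, -0.03, -0.087, -1],
    [0.2, -0.09, -0.03, -0.087, -1],
    [0.2, -0.09, -0.03, -0.087, -1]
  ]
}}

```text
clock: 1.4
tool_pos: [0.4455, 0.3414, 0.2489]
orientation: [3.141, -0.001, 1.482]
wrist_force: [-0.3, 0.3, -0.1]
opening: 0.0852
grasp_force: 0.0
```

Request:
{"method": "move_arm", "body": {
  "targets": [
    [0.2, -0.09, -0.1, -0.087, -1],
    [0.2, -0.09, -0.15, -0.087, -1],
    [0.2, -0.09, -0.15, -0.087, -1],
    [0, 0, 0, 0, -1],
    [0, 0, 0, 0, -1]
  ]
}}

```text
clock: 1.9
tool_pos: [0.5594, 0.2893, 0.1712]
orientation: [-3.141, 0.002, 1.076]
wrist_force: [0.4, 1.7, 0.5]
opening: 0.0855
grasp_force: 0.0
```

Request:
{"method": "move_arm", "body": {
  "targets": [
    [0.048, -0.087, -0.1, 0.002, -1],
    [0, 0, -0.15, 0, -1],
    [0, 0, -0.1, 0, -1],
    [0, 0, 0, 0, -1],
    [0, 0, 0, 0, -1]
  ]
}}

```text
clock: 2.4
tool_pos: [0.5687, 0.2744, 0.1036]
orientation: [3.142, -0.002, 1.083]
wrist_force: [0.7, 0.7, 0.4]
opening: 0.0854
grasp_force: 0.0
```

Run:
```python
from fit import *
s=arm.snapshot("side"); save(s,"side1"); P=cloud(s); st=arm.state(); print(st["tool_pos"],st["orientation"])
Q=crop(P,[.505,.205,.008],[.615,.335,.062]); r=fitb(Q,[.569,.272,-2.06,0]); print(len(Q),r.x)
a=s["image"][200:400,180:400,::-1]; cv2.imwrite("pics/c2.png",cv2.resize(a,None,fx=2.5,fy=2.5))
```

```text
[0.56939278 0.27434586 0.1042082 ] [ 3.14065667e+00 -2.58108998e-03  1.08221155e+00]
866 [ 5.72083953e-01  2.76345827e-01 -2.06811651e+00  1.17517625e-03]
```

View pics/c2.png

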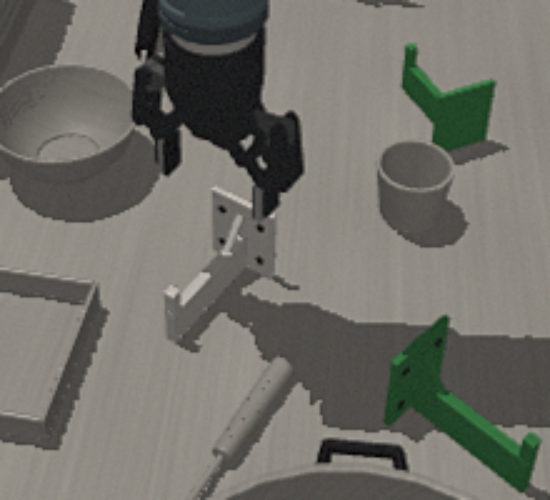

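The crop shows the open fingers at about (170,160) and (270,200), straddling the arm of the bracket behind its plate. I descend from here.

Request:
{"method": "move_arm", "body": {
  "targets": [
    [0, -0.005, -0.12, -0.002, -1],
    [0, 0, -0.12, 0, -1],
    [0, 0, -0.1, 0, -1],
    [0, 0, -0.04, 0, -1],
    [0, 0, 0, 0, -1]
  ]
}}

```text
clock: 2.95
tool_pos: [0.5689, 0.2723, 0.0267]
orientation: [-3.142, -0.0, 1.078]
wrist_force: [-0.5, -0.8, -0.2]
opening: 0.0856
grasp_force: 0.0
```

Request:
{"method": "move_arm", "body": {
  "targets": [
    [0, 0, -0.01, 0, -0.3],
    [0, 0, 0, 0, 0.3],
    [0, 0, 0, 0, 1],
    [0, 0, 0, 0, 1],
    [0, 0, 0, 0, 1]
  ]
}}

```text
clock: 3.45
tool_pos: [0.5691, 0.272, 0.0247]
orientation: [3.141, -0.001, 1.077]
wrist_force: [3.6, -2.4, 4.1]
opening: 0.0122
grasp_force: 3.9
```

Request:
{"method": "move_arm", "body": {
  "targets": [
    [0, 0, 0, 0, 1],
    [0, 0, 0, 0, 1],
    [0, 0, 0, 0, 1],
    [0, 0, 0, 0, 1],
    [0, 0, 0, 0, 1]
  ]
}}

```text
clock: 3.95
tool_pos: [0.5695, 0.2719, 0.0247]
orientation: [3.141, -0.001, 1.077]
wrist_force: [1.6, -0.5, 4.5]
opening: 0.0073
grasp_force: 59.0
```

Request:
{"method": "move_arm", "body": {
  "targets": [
    [0, 0, 0.06, 0, 1],
    [0, 0, 0.12, 0, 1],
    [0, 0, 0.15, 0, 1],
    [0, 0, 0.12, 0, 1],
    [0, 0, 0, 0, 1]
  ]
}}

```text
clock: 4.45
tool_pos: [0.5704, 0.273, 0.1177]
orientation: [3.139, -0.004, 1.078]
wrist_force: [0.4, -0.9, -0.8]
opening: 0.0071
grasp_force: 58.8
```

Run:
```python
from fit import *
s=arm.snapshot("side"); save(s,"side2"); P=cloud(s); st=arm.state(); print(st["tool_pos"],st["orientation"],st["wrist_force"],st["torque"])
Q=crop(P,[.49,.19,.05],[.63,.36,.16]); r=fitb(Q,[.569,.272,-2.06,.09]); print(len(Q),r.x)
a=s["image"][180:380,180:400,::-1]; cv2.imwrite("pics/c3.png",cv2.resize(a,None,fx=2.5,fy=2.5))
```

```text
[0.56911738 0.27265822 0.11561388] [ 3.14108193e+00 -1.96903875e-03  1.07798573e+00] [-0.80593783  0.61756486 -2.59111579] [0.03764185 0.01850513 0.03797458]
959 [ 0.56869421  0.27306993 -2.0740173   0.10267363]
```

View pics/c3.png

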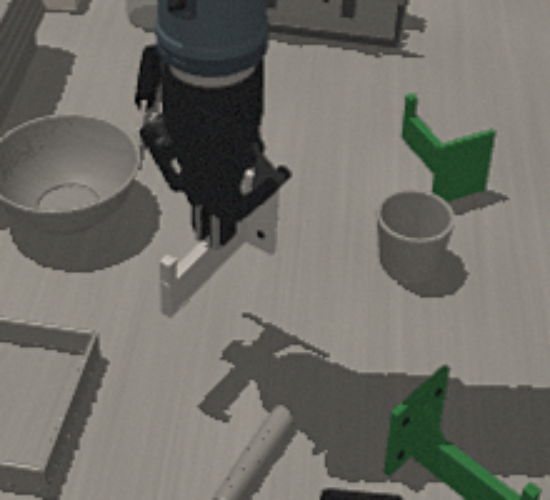

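The crop shows the bracket held level by its arm at about (210,250), clear of the table. Now I carry it towards the panel.

Request:
{"method": "move_arm", "body": {
  "targets": [
    [-0.01, -0.1, 0, 0.03, 1],
    [-0.02, -0.2, 0, 0.03, 1],
    [-0.03, -0.22, 0, 0.03, 1],
    [-0.03, -0.22, 0, 0.03, 1],
    [-0.03, -0.22, 0, 0.03, 1]
  ]
}}

```text
clock: 5.0
tool_pos: [0.5428, 0.0785, 0.1128]
orientation: [-3.139, 0.001, 1.316]
wrist_force: [0.4, -0.9, -1.5]
opening: 0.0074
grasp_force: 58.8
```

Request:
{"method": "move_arm", "body": {
  "targets": [
    [-0.03, -0.22, 0, 0.03, 1],
    [-0.03, -0.22, 0, 0.03, 1],
    [-0.02, -0.22, 0, 0.03, 1],
    [-0.02, -0.2, 0, 0, 1],
    [0, -0.1, 0, 0, 1]
  ]
}}

```text
clock: 5.5
tool_pos: [0.5221, -0.1161, 0.113]
orientation: [-3.138, 0.002, 1.45]
wrist_force: [0.3, -0.8, -2.5]
opening: 0.0075
grasp_force: 58.8
```

Request:
{"method": "move_arm", "body": {
  "targets": [
    [0, -0.08, 0, 0, 1],
    [0, 0, -0.06, 0, 1],
    [0, 0, -0.06, 0, 1],
    [0, 0, 0, 0, 1],
    [0, 0, 0, 0, 1]
  ]
}}

```text
clock: 6.0
tool_pos: [0.5242, -0.1264, 0.0892]
orientation: [-3.139, -0.001, 1.456]
wrist_force: [-0.3, -0.4, -1.9]
opening: 0.0072
grasp_force: 58.8
```

Run:
```python
from fit import *
for n in("side","top"):
    s=arm.snapshot(n); save(s,n+"3"); P=cloud(s); np.savez(n+"3.npz",P=P,im=s["image"])
    if n=="side": print(spot(P))
st=arm.state(); print(st["tool_pos"],st["orientation"],st["wrist_force"])
a=cv2.imread("pics/side3.png")[100:260,220:400]; cv2.imwrite("pics/c4.png",cv2.resize(a,None,fx=3,fy=3))
```

```text
{'k': np.float64(-0.11598739281080726), 'yaw': np.float64(-1.6862677490377247), 'x': np.float64(0.5179005402261975), 'y': np.float64(-0.22307642395218907), 'L': np.float64(0.491584024176699), 'R': np.float64(0.588722714869601), 'n': np.int64(858), 'std': np.float64(0.002234410387507471)}
[ 0.52504712 -0.12714711  0.09023059] [-3.14144544e+00 -2.17410604e-04  1.45574512e+00] [ 0.28895574  1.12978572 -1.63123337]
```

View pics/c4.png

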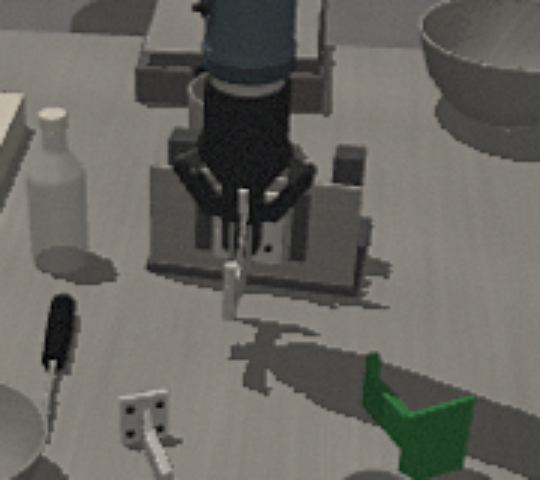

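The crop shows the bracket in front of the panel between the strips (205,230) and (310,230), with the upturned end at (232,285). I measure its pose in the gripper with a fit that includes tilt.

```bash
cat >> fit.py <<'E'
from scipy.spatial.transform import Rotation as R
def fit6(P,im,tool,yaw,z,thr=80):
    m=(im.max(2)>thr)
    lo=[tool[0]-.06,tool[1]-.055,z-.01]; hi=[tool[0]+.06,tool[1]+.085,z+.09]
    Q=P[m]; Q=Q[((Q>lo)&(Q<hi)).all(1)]
    f=lambda t: sd((Q-t[:3])@R.from_euler("zyx",t[3:]).as_matrix())
    x0=[tool[0],tool[1],z,yaw,0,0]
    r=least_squares(lambda t:np.r_[f(t), .3*(t[3:]-x0[3:])*.05],x0,loss="soft_l1",f_scale=.002)
    return len(Q),np.round(r.x,4),np.abs(r.fun).mean()
E
python3 - <<'E'
from fit import *
t=[.525,-.127,.0902]
for n in("side","top"):
    z=np.load(n+"3.npz"); 
    for thr in(70,90,110): print(n,thr,fit6(z["P"],z["im"],t,1.456-np.pi,.0655,thr))
E
```

```text
side 70 (368, array([ 0.5233, -0.1249,  0.0717, -1.6946, -0.0347,  0.0096]), np.float64(0.002531799646042398))
side 90 (264, array([ 0.5226, -0.126 ,  0.0664, -1.6959,  0.0043, -0.0109]), np.float64(0.001389710811292823))
side 110 (60, array([ 0.5222, -0.1263,  0.0661, -1.6975, -0.0043, -0.0132]), np.float64(0.0010934624770129013))
top 70 (16, array([ 0.5245, -0.1262,  0.0657, -1.6889, -0.032 , -0.0288]), np.float64(0.0005678953998473223))
top 90 (13, array([ 0.5233, -0.1252,  0.0636, -1.7056,  0.0194,  0.0302]), np.float64(0.0008839746612654034))
top 110 (10, array([ 0.5226, -0.1249,  0.0633, -1.7347, -0.0073,  0.0306]), np.float64(0.0009667550080959368))
```

Request:
{"method": "move_arm", "body": {
  "targets": [
    [0.01, 0, -0.06, 0.003, 1],
    [0, 0, -0.065, 0, 1],
    [-0.005, -0.1, 0, 0, 1],
    [-0.005, -0.1, 0, 0, 1],
    [0, 0, 0, 0, 1]
  ]
}}

```text
clock: 6.6
tool_pos: [0.5239, -0.1716, 0.0645]
orientation: [-3.141, 0.002, 1.455]
wrist_force: [0.4, -0.8, -2.5]
opening: 0.0072
grasp_force: 58.8
```

Request:
{"method": "move_arm", "body": {
  "targets": [
    [0, 0, 0, 0, 1],
    [0, 0, 0, 0, 1],
    [0, 0, 0, 0, 1]
  ]
}}

```text
clock: 6.9
tool_pos: [0.525, -0.1669, 0.065]
orientation: [-3.141, -0.001, 1.46]
wrist_force: [-0.0, 0.5, -2.4]
opening: 0.0074
grasp_force: 58.8
```

Run:
```python
from fit import *
w=[]
for n in("side","top"):
    s=arm.snapshot(n); P=cloud(s); st=arm.state(); t=st["tool_pos"]; w.append(st["wrist_force"])
    for thr in (80,90,): print(n,fit6(P,s["image"],t,-1.69,t[2]-.0247,thr))
    if n=="side": print(spot(P)); save(s,"side4")
for i in range(4): arm.snapshot("top"); w.append(arm.state()["wrist_force"])
st=arm.state(); print(st["clock"],st["tool_pos"],st["orientation"],np.round(w,2))
```

```text
side (322, array([ 0.5244, -0.1664,  0.0442, -1.6681, -0.0308,  0.0112]), np.float64(0.0030290353578893625))
side (248, array([ 0.5237, -0.166 ,  0.0421, -1.6643,  0.027 , -0.0056]), np.float64(0.0017872100519035251))
{'k': np.float64(-0.11720670104201217), 'yaw': np.float64(-1.687470703121872), 'x': np.float64(0.5175664804865994), 'y': np.float64(-0.2230669754746714), 'L': np.float64(0.4913205455303663), 'R': np.float64(0.5887092018296418), 'n': np.int64(879), 'std': np.float64(0.0022178587279436226)}
top (28, array([ 0.5176, -0.1691,  0.0445, -1.7602, -0.0318, -0.0174]), np.float64(0.004162384989611058))
top (24, array([ 0.517 , -0.1669,  0.0425, -1.7548, -0.0194, -0.0068]), np.float64(0.003881912044511229))
7.2 [ 0.52495486 -0.16782401  0.06535966] [ 3.14146646e+00 -3.47222080e-05  1.45947103e+00] [[-0.86 -0.27 -1.94]
 [-0.03  0.   -1.79]
 [-0.73 -0.49 -2.53]
 [ 0.5   0.19 -1.78]
 [-0.4  -0.68 -1.66]
 [-0.27 -0.43 -2.07]]
```

Request:
{"method": "move_arm", "body": {
  "targets": [
    [-0.002, -0.015, 0, 0, 1],
    [-0.002, -0.015, 0, 0, 1],
    [-0.001, -0.01, 0, 0, 1],
    [0, 0, 0, 0, 1],
    [0, 0, 0, 0, 1]
  ]
}}

```text
clock: 7.7
tool_pos: [0.5239, -0.1761, 0.0653]
orientation: [3.142, -0.0, 1.459]
wrist_force: [0.8, 0.4, -2.3]
opening: 0.0072
grasp_force: 58.8
```

Request:
{"method": "move_arm", "body": {
  "targets": [
    [-0.001, -0.01, 0, 0, 1],
    [-0.001, -0.01, 0, 0, 1],
    [0, 0, 0, 0, 1],
    [0, 0, 0, 0, 1],
    [0, 0, 0, 0, 1]
  ]
}}

```text
clock: 8.2
tool_pos: [0.5236, -0.1797, 0.0653]
orientation: [3.142, -0.0, 1.459]
wrist_force: [1.1, 1.6, -2.6]
opening: 0.0075
grasp_force: 58.9
```

Request:
{"method": "move_arm", "body": {
  "targets": [
    [-0.001, -0.01, 0, 0, 1],
    [-0.001, -0.01, 0, 0, 1],
    [-0.001, -0.005, 0, 0, 1],
    [0, 0, 0, 0, 1],
    [0, 0, 0, 0, 1]
  ]
}}

```text
clock: 8.7
tool_pos: [0.5232, -0.1839, 0.0653]
orientation: [-3.141, -0.001, 1.46]
wrist_force: [-0.0, 5.6, -1.3]
opening: 0.0075
grasp_force: 59.0
```

Request:
{"method": "move_arm", "body": {
  "targets": [
    [0, 0, 0, 0, 1],
    [0, 0, 0, 0, 1]
  ]
}}

```text
clock: 8.9
tool_pos: [0.5232, -0.1839, 0.0653]
orientation: [-3.142, -0.001, 1.46]
wrist_force: [1.0, 5.5, -0.5]
opening: 0.0072
grasp_force: 59.0
```

Request:
{"method": "move_arm", "body": {
  "targets": [
    [-0.001, -0.01, 0, 0, 1],
    [-0.001, -0.01, 0, 0, 1],
    [-0.001, -0.01, 0, 0, 1],
    [0, 0, 0, 0, 1],
    [0, 0, 0, 0, 1]
  ]
}}

```text
clock: 9.4
tool_pos: [0.5227, -0.188, 0.0653]
orientation: [-3.141, -0.004, 1.461]
wrist_force: [1.5, 10.8, 1.9]
opening: 0.0073
grasp_force: 59.3
```

Request:
{"method": "move_arm", "body": {
  "targets": [
    [0, 0, 0, 0, 1],
    [0, 0, 0, 0, 1],
    [0, 0, 0, 0, 1],
    [0, 0, 0, 0, 1],
    [0, 0, 0, 0, 1]
  ]
}}

```text
clock: 9.9
tool_pos: [0.5227, -0.188, 0.0653]
orientation: [-3.141, -0.004, 1.461]
wrist_force: [0.6, 9.0, 1.8]
opening: 0.0072
grasp_force: 59.3
```

Run:
```python
from fit import *
w=[];q=[]
for n in("side","top")*4:
    s=arm.snapshot(n); st=arm.state(); w.append(st["wrist_force"]); q.append(st["torque"])
    if n=="side" and len(w)==1:
        P=cloud(s); t=st["tool_pos"]; save(s,"side5"); print(spot(P)); 
        for thr in(80,90,100): print(fit6(P,s["image"],t,-1.69,t[2]-.0247,thr))
print(st["tool_pos"],st["orientation"],np.round(np.mean(w,0),2),np.round(np.mean(q,0),2))
a=cv2.imread("pics/side5.png")[110:230,240:380]; cv2.imwrite("pics/c5.png",cv2.resize(a,None,fx=5,fy=5,interpolation=2))
```

```text
return _methods._mean(a, axis=axis, dtype=dtype,
  ret = ret.dtype.type(ret / rcount)
Traceback (most recent call last):
  File "fit.py", line 34, in spot
    k,b=np.polyfit(Q[m][:,0],Q[m][:,1],1)
        ~~~~~~~~~~^^^^^^^^^^^^^^^^^^^^^^^
TypeError: expected non-empty vector for x
```

Run:
```python
from fit import *
w=[];q=[]
for n in("side","top")*4:
    s=arm.snapshot(n); st=arm.state(); w.append(st["wrist_force"]); q.append(st["torque"])
    if len(w)<3:
        P=cloud(s); t=st["tool_pos"]; save(s,n+"5"); np.savez(n+"5.npz",P=P,im=s["image"])
        # plane outside the plate and strips, panel-frame coordinates
        Q=crop(P,[.39,-.27,.02],[.64,-.195,.122]); u=Q[:,0]-.116*(Q[:,1]+.223)-.517; v=Q[:,1]+.116*Q[:,0]
        m=(abs(u)>.062)&(abs(u)<.103); 
        for th in(.012,.006,.004): m&=abs(v-np.median(v[m]))<th
        k,b=np.polyfit(Q[m][:,0],Q[m][:,1],1); print(n,"panel",m.sum(),k,"y at spot",k*.5156+b)
        for thr in(80,90,100): print(fit6(P,s["image"],t,-1.69,t[2]-.0247,thr))
print(st["tool_pos"],st["orientation"],np.round(np.mean(w,0),2),np.round(np.mean(q,0),2))
a=cv2.imread("pics/side5.png")[110:230,240:380]; cv2.imwrite("pics/c5.png",cv2.resize(a,None,fx=5,fy=5,interpolation=2))
```

```text
side panel 702 -0.11667875463541655 y at spot -0.23263971166792313
(404, array([ 0.5237, -0.1869,  0.042 , -1.6559, -0.0057,  0.0113]), np.float64(0.0054198682141507575))
(254, array([ 0.5214, -0.1875,  0.0427, -1.6865,  0.0276, -0.0186]), np.float64(0.0017174456897371903))
(195, array([ 0.5203, -0.1874,  0.0429, -1.6905,  0.0404, -0.0189]), np.float64(0.001666660787898399))
top panel 16 -0.11073541861081283 y at spot -0.2584030004158881
(27, array([ 5.2310e-01, -1.8770e-01,  4.0400e-02, -1.6795e+00,  3.0000e-04,
        1.8400e-02]), np.float64(0.001268885950714722))
(25, array([ 0.5234, -0.1877,  0.0406, -1.6898, -0.0195,  0.0173]), np.float64(0.0012759757605780874))
(22, array([ 0.5239, -0.1884,  0.0409, -1.679 , -0.0122,  0.0086]), np.float64(0.0012484405252289887))
[ 0.52269004 -0.18799402  0.06529179] [-3.14075498 -0.00376451  1.46100548] [1.12 9.99 1.25] [ 2.17 -0.23 -0.08]
```

View pics/c5.png

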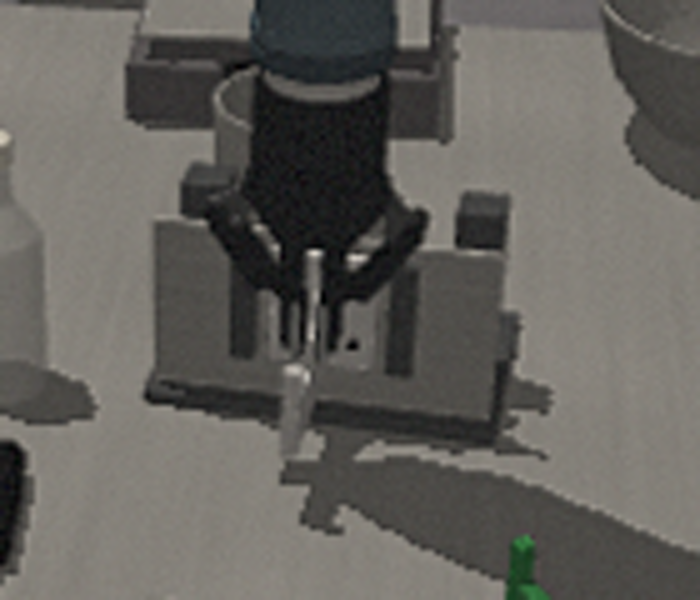

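The crop shows the plate on the panel between the strips (243,310) and (402,320), with an even gap on each side. The panel has moved back about 10 mm, which matches the roughly 10 N reading, so I add about 2 N.

Request:
{"method": "move_arm", "body": {
  "targets": [
    [-0.001, -0.012, 0, 0, 1],
    [0, 0, 0, 0, 1],
    [0, 0, 0, 0, 1],
    [0, 0, 0, 0, 1],
    [0, 0, 0, 0, 1]
  ]
}}

```text
clock: 10.85
tool_pos: [0.5225, -0.1897, 0.0653]
orientation: [-3.14, -0.005, 1.461]
wrist_force: [1.2, 11.0, 2.0]
opening: 0.0072
grasp_force: 59.4
```

Request:
{"method": "move_arm", "body": {
  "targets": [
    [0, 0, 0, 0, 1],
    [0, 0, 0, 0, 1],
    [0, 0, 0, 0, 1],
    [0, 0, 0, 0, 1],
    [0, 0, 0, 0, 1]
  ]
}}

```text
clock: 11.35
tool_pos: [0.5225, -0.1897, 0.0653]
orientation: [-3.14, -0.005, 1.461]
wrist_force: [0.8, 10.7, 2.2]
opening: 0.0076
grasp_force: 59.4
```

Run:
```python
from fit import *
w=[]
for i in range(10):
    s=arm.snapshot("side"); st=arm.state(); w.append(st["wrist_force"])
P=cloud(s); t=st["tool_pos"]
Q=crop(P,[.39,-.27,.02],[.64,-.195,.122]); u=Q[:,0]-.116*(Q[:,1]+.223)-.517; v=Q[:,1]+.116*Q[:,0]
m=(abs(u)>.062)&(abs(u)<.103)
for th in(.012,.006,.004): m&=abs(v-np.median(v[m]))<th
k,b=np.polyfit(Q[m][:,0],Q[m][:,1],1); print("panel",k,k*.5156+b, fit6(P,s["image"],t,-1.69,t[2]-.0247,90))
print(t,st["orientation"],st["grasp_force"],np.round(np.mean(w,0),2),np.round(np.std(w,0),2),np.abs(st["joint_velocities"]).max())
```

```text
panel -0.11748571387069716 -0.23438368637866483 (257, array([ 0.5214, -0.1887,  0.0434, -1.6805,  0.0336,  0.0111]), np.float64(0.0017927750479446345))
[ 0.52251879 -0.18968432  0.06529465] [-3.14041244 -0.00464125  1.46153179] 59.41425786120817 [ 1.01 11.28  2.4 ] [0.53 0.48 0.54] 0.0026188557072281656
```

```bash
python3 -c "
from workcell import arm
print(arm.sign_off())"
```

```text
the job is handed in; nothing more can be done
None
```

The job is handed in with the large bracket still gripped and pressed on the panel between the strips at a steady 11–12 N, about 1–3 mm from the mounting height and level to within about 0.04 rad by camera fit; the judging result was not shown to me.

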